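# Seat the camera-module plate on its three-ball spring mount

### The arm

A 6-joint arm with a two-finger parallel gripper is mounted at the origin on a cart in front of the work surface, level with it; the furniture and walls round the work are solid. World frame = base frame: x ahead of the robot, y to its left, z up, the work surface at z = 0. Lengths are in m, angles in degrees, forces in N, time in s.
With the tool pointing down it reaches from about 0.425 to 0.95 m from the base axis. Payload 14.7 kg.
Tool frame: the origin (TCP) lies on the centre line of the jaws, within the pads' length; the fingertips stand 25 mm ahead of it and the grasp point (between the pads) lies 6 mm ahead of it; z points along the fingers, y is the line along which they close (so a half turn about z gives the same grasp; the last joint's range is limited). The gripper opens to 85 mm and grips with 20 to 120 N. Pads are 22 mm wide; open, the fingers measure 114 mm over their backs; the gripper's body (76 mm by 85 mm) begins 54 mm behind the grasp point. The pads swing forward as they close: fully open they stand 13 mm farther back than shut.
Start: joints at [-2.67, 27.513, 91.461, -0, 61.026, -2.67], TCP at [0.65, 0, 0.256] pointing down, gripper open.
Joint ranges: [-157.49, 157.49], [-46.99, 117.5], [13.45, 153.17], [-89.5, 269.5], [5.16, 153.95], [-167.48, 167.48]. Speed limits (degrees/s): [108.29, 108.29, 136.94, 172.46, 172.46, 172.46].

### API

Orientations are given as [roll, pitch, yaw] about the fixed x, y, z axes, in that order (R = Rz(yaw) Ry(pitch) Rx(roll)).
In Python, from plant import * gives the robot as it stands. The module is installed in compiled form; this text tells all that it offers.
- The arm moves only by the tool step_arm, never from a script. Its arguments are lists of equal length, an entry for each row: "rotation": the turn, a rotation vector about the tool's x, y, z in degrees, a list of three; "delta_pos": the shift along the tool's x, y, z in mm, a list of three; "claw": the finger opening in mm, from 0 to 85.4. In form: {"rotation": [[ax, ay, az], ...], "delta_pos": [[dx, dy, dz], ...], "claw": [claw, ...]}. A call has 1 to 20 rows; each row shifts and turns the commanded pose from where the row before left it, along the tool's axes as they then stand; what a row does not reach is not made up. A row lasts 1/8 s, in which the tool goes at most 62.5 mm and 10.7 degrees, less where a joint would pass 70% of its speed; a pose out of reach is approached as far as the arm can. A call is refused whole if a number of a shift passes 62.5 or a number of a turn 10.7, either way. A call with a gripper value outside its range is refused whole. The fingers move at their own pace and stop on an object; "grip_force" is the grip in N (left out, the last holds). Time passes only in rows, so rows that do not move let the fingers close. It gives the time, the measured TCP pose, the force, the opening and the grip force at its end, in the units of the state.
- read_state(): the state, without advancing time (a new reading comes with each control period).
- camera(name): name is "scene" or "side" or "wrist"; returns the picture (420x560x3 uint8, red, green, blue); there is no depth.
- get_calibration(name): a dict with "camera_matrix" (3x3 intrinsics, pixels), "world_from_camera" (4x4, takes a point from camera to world coordinates); the wrist camera has in their place "mount" (4x4, takes a point from camera to tool coordinates, whose origin is the TCP and whose axes are the flange's). Camera axes: x right, y up, looking along -z (the intrinsics and any distortion apply to the point x, -y, -z); pixel columns grow to the right and rows downward; lengths in m; the calibration is good to about 2 mm. A picture is of the moment at which its call begins: read the wrist's pose just before it. get_calibration takes no time and is no camera call.
- sign_off(): hands the job in; it is judged then, once.
The state is a dict: "time": time; "joint_positions": joint angles; "joint_vel": joint speeds; "tau": joint torques, N m; "position": TCP position; "eef_rot": TCP orientation; "contact_force": force on the tool from outside, world axes, zero at the start; "moment": the same for the moment, N m; "width": finger opening in m; "gripper_force": force on a finger pad.
Only numpy, scipy, OpenCV 4.12 (cv2) and the standard library are available. Lean on these libraries where they do the work, as an engineer would, in place of code of your own. Each camera call takes 0.05 s, during which the arm holds its last target. There are 200 camera calls.

### The job

Take the camera-module plate by its black handle and press it down onto the three-ball stand, red end to red end, past the four spring noses, keeping hold while they pull it down until it rests fully home on the balls. Then bed it with a steady half-second push of about 17 N straight down and let go. Be gentle: a snap, or a push of more than about 20 N once it is home, damages the balls. Leave everything else where it is.

Things in the scene. Friction and masses are not known exactly. Their poses are not given: they have to be found in the camera images.
- plate: Loose aluminium camera-module plate, 0.2 to 0.4 kg, 130 (x) x 90 (y) x 10 mm, long edges rounded (radius 5), six small camera modules on top. Origin: centre of its underside; z up, +x to the end with the red stripe. Six steel pins (diameter 6) hang under it in three pairs, each a groove for one ball; on the bench it stands on its pins, origin 6 mm up. Fits only one way round.
- handle_top (a point): Middle of the top of the plate's black handle block, 55 mm above the plate's origin. The block is 50 (plate x) x 18 (plate y) mm and stands 45 mm high in the middle of the plate; grip it across y.
- stand: Heavy dark steel stand, fixed, 150 (x) x 160 (y) mm; its height varies by up to 12 mm. Origin: centre of its base; slab top 14 mm above; z up, +x to the end with the red stripe. On it: three brass balls, and four side blocks (x = +-35, y = +-58 to +-76, top 60 mm up), each with a steel spring nose.
- home (a point): Point on the stand, 39 mm above its origin, where the plate's origin lies when the plate is home, with the plate's axes along the stand's. The handle's top is then 94 mm above the stand's origin.
- nose_level (a point): Point over the stand's origin at the height of the noses' axes, 49 mm up. Noses: round, radius 7, pointing inward along y, sprung, forced outward by the plate's edges. They are met with the plate's origin about 13 mm above home and resist with up to 8 to 16 N in all; about 6 mm above home this fades, and below that they pull the plate down, with about 10 N at home.
- ball0 (a point): Centre of brass ball 0, at x = 48, y = 0, z = 28 mm on the stand.
- groove0 (a point): Point 11 mm under the plate at x = 48, y = 0 mm: coincides with ball0 when the plate is home. The groove's two pins are 18 mm apart and point to the plate's middle, so it gathers its ball from up to about 6 mm off.
- ball1 (a point): Centre of brass ball 1, at x = -36, y = 26, z = 28 mm on the stand.
- groove1 (a point): Point 11 mm under the plate at x = -36, y = 26 mm: coincides with ball1 when the plate is home. The groove's two pins are 18 mm apart and point to the plate's middle, so it gathers its ball from up to about 6 mm off.
- ball2 (a point): Centre of brass ball 2, at x = -36, y = -26, z = 28 mm on the stand.
- groove2 (a point): Point 11 mm under the plate at x = -36, y = -26 mm: coincides with ball2 when the plate is home. The groove's two pins are 18 mm apart and point to the plate's middle, so it gathers its ball from up to about 6 mm off.
- tin: Bystander: loose round flux tin with a blue band, 56 mm across, 14 mm high; origin under its middle.
- pot: Bystander: loose small steel pot, 35 mm across, 22 mm high; origin under its middle.
- tape: Bystander: loose roll of amber tape, 68 mm across, 12 mm high; origin under its middle.
- spare_phone: Bystander: loose black phone lying face down, 71 x 146 x 9 mm; origin under its middle.
- wick: Bystander: loose small blue roll of solder wick, 42 mm across, 10 mm high; origin under its middle.
- balls: The three brass balls (radius 9 mm) on short posts, part of the stand, same origin and axes. Their load is the sum of the contact forces with the plate: 17 to 21 N when it rests home, and about 1.15 N more per newton of push. The plate is bedded by 32 N or more for 0.4 s (a push of 13 N or more); over 46 N (a push of more than 21 N, or letting it snap down from 2 mm or more) damages the balls.
There are look-alikes about, which are no part of the job. Leave any blue look-alike of the plate alone.

How it is judged:
By the outcome, as a careful person would: the job done as asked, in the order asked, and still so for the second after the job is handed in, with the robot touching nothing.
It also fails if it takes over 67 s, if anything falls off the work surface, if the arm or the gripper's body presses on something with over 40 N, if the wrist force passes 120 N, or if a joint passes its speed limit or range.

## Working session

There is one attempt and no reset: what is moved stays moved. The work goes in short steps, Python scripts to look and compute and a tool call to move; the robot and the scene stay as the last step left them, time stands still between calls to the robot, and variables do not carry over. Pictures are saved under pics/ and viewed, at most 10 in all, crops included, and the job is handed in when it is done.

Besides the shell and the picture viewer there is one more tool, called after "Request:" as name(argument=value, ...) on one line, values as JSON. step_arm: Moves the arm, as the interface text tells. Its arguments: {"type":"object","properties":{"rotation":{"type":"array"},"delta_pos":{"type":"array"},"claw":{"type":"array"},"grip_force":{"type":"number"}},"required":["rotation","delta_pos","claw"]}

```bash
mkdir -p pics; cat > h.py <<'E'
from plant import *
import numpy as np, cv2
from scipy.spatial.transform import Rotation as Ro
def snap(n,f):
    s=read_state(); im=camera(n); cv2.imwrite('pics/'+f,im[:,:,::-1]); np.save('pics/'+f+'.npy',im); return s,im
def T(n,s=None):
    c=get_calibration(n)
    if n!='wrist': return c['camera_matrix'],np.array(c['world_from_camera'])
    W=np.eye(4);W[:3,:3]=Ro.from_euler('xyz',s['eef_rot'],degrees=True).as_matrix();W[:3,3]=s['position']
    return c['camera_matrix'],W@np.array(c['mount'])
def ray(n,uv,z,s=None):
    K,W=T(n,s);c=get_calibration(n);d=np.array(c.get('distortion',np.zeros(5)),float)
    p=cv2.undistortPoints(np.array(uv,float).reshape(-1,1,2),np.array(K),d)[:,0]
    D=np.c_[p[:,0],-p[:,1],-np.ones(len(p))]@W[:3,:3].T
    o=W[:3,3]; return o+D*((z-o[2])/D[:,2])[:,None]
def proj(n,P,s=None):
    K,W=T(n,s);q=(np.asarray(P,float)-W[:3,3])@W[:3,:3]; q=q*[1,-1,-1]; q=q@np.array(K).T; return q[:,:2]/q[:,2:]
E
python3 - <<'E'
from h import *
for n in('scene','side','wrist'):
    s,im=snap(n,n+'0.png'); c=get_calibration(n);print(n,c)
print(s)
a=cv2.imread('pics/scene0.png');b=cv2.imread('pics/side0.png')
E
```

```text
scene {'camera_matrix': array([[445.42842604,   0.        , 277.50676463],
       [  0.        , 445.42842604, 206.13689757],
       [  0.        ,   0.        ,   1.        ]]), 'world_from_camera': array([[ 0.70858672,  0.37495774, -0.59775543, -0.18754309],
       [-0.70540686,  0.39741826, -0.58690706, -0.84546899],
       [ 0.01749358,  0.83753533,  0.54610306,  0.79395284],
       [ 0.        ,  0.        ,  0.        ,  1.        ]])}
side {'camera_matrix': array([[481.29557448,   0.        , 280.42479706],
       [  0.        , 481.29557448, 215.9248075 ],
       [  0.        ,   0.        ,   1.        ]]), 'world_from_camera': array([[-0.92360346,  0.18286908, -0.33692068,  0.1433464 ],
       [-0.38334341, -0.44543115,  0.8090976 ,  1.01828829],
       [-0.00211603,  0.87644166,  0.48150341,  0.71918893],
       [ 0.        ,  0.        ,  0.        ,  1.        ]])}
wrist {'camera_matrix': array([[324.80607767,   0.        , 273.90260197],
       [  0.        , 324.80607767, 204.92317221],
       [  0.        ,   0.        ,   1.        ]]), 'mount': array([[-1.84325689e-
[... 318 characters left out ...]
)}
{'time': 0.1, 'joint_positions': array([-2.66732222e+00,  2.75476106e+01,  9.14895554e+01,  2.05748402e-03,
        6.10265467e+01, -2.66852897e+00]), 'joint_vel': array([-0.07732354, -0.10258307, -0.03551377, -0.01373187,  0.01837416,
       -0.03524902]), 'tau': array([ 1.67757746e-03, -9.52259731e+01, -4.31040895e+01, -7.08879679e-05,
        5.18796020e-03, -6.33731224e-05]), 'position': array([6.49661400e-01, 7.78515859e-05, 2.55725083e-01]), 'eef_rot': array([-1.79936440e+02, -4.76324462e-03,  9.00002065e+01]), 'contact_force': array([ 0.46577697, -0.22083172,  0.18704046]), 'moment': array([ 0.07375019,  0.00254455, -0.03282134]), 'gripper_force': 0.0, 'width': 0.08572613098075492}
```

View pics/scene0.png

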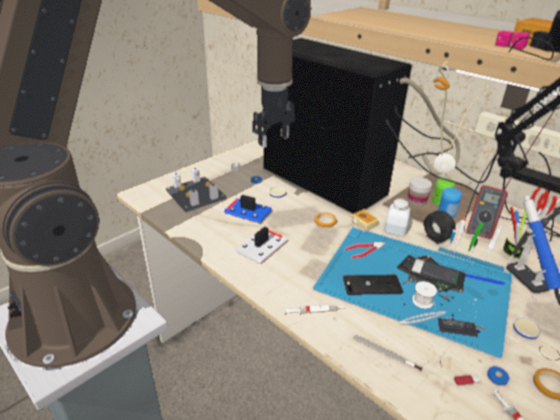

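View pics/wrist0.png

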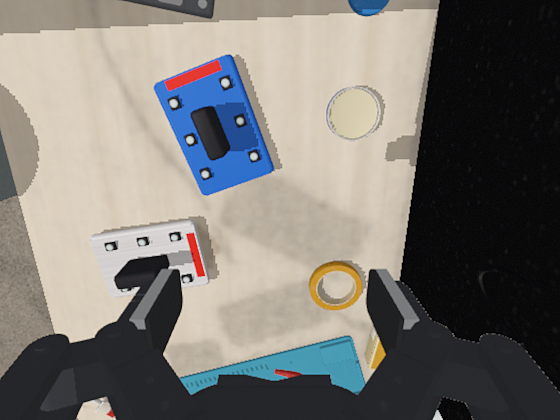

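View pics/side0.png

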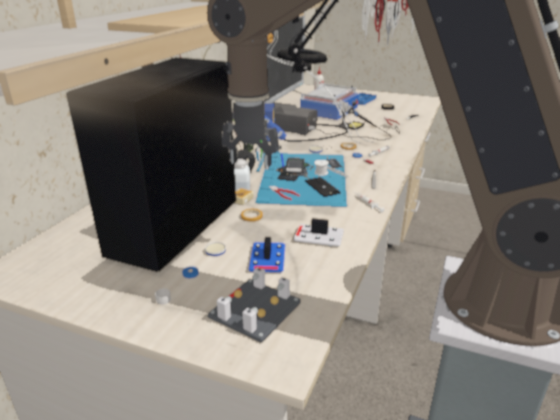

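The silver plate stands at wrist px (150,258), with its red end to the right. The blue look-alike is at (215,125). The stand is at scene (195,193) and side (255,308), partly cut off at the top of the wrist view.

```bash
python3 - <<'E'
from h import *
im=np.load('pics/wrist0.png.npy');s=read_state()
print('plate corners',ray('wrist',[(92,236),(192,219),(207,284),(150,258)],.016,s).round(3))
print('stand scene',ray('scene',[(195,193)],.014),'side',ray('side',[(255,308)],.014))
h=cv2.cvtColor(np.load('pics/side0.png.npy'),cv2.COLOR_RGB2HSV)
m=((h[...,0]<8)|(h[...,0]>172))&(h[...,1]>120)&(h[...,2]>60)
n,l,st,c=cv2.connectedComponentsWithStats(m.astype('u1'))
for i in range(1,n):
    if st[i,4]>5 and c[i,1]>210: print(c[i].round(1),st[i])
a=cv2.imread('pics/side0.png')[250:345,190:320];b=cv2.imread('pics/scene0.png')[155:220,150:240]
cv2.imwrite('pics/c0.png',np.hstack([cv2.resize(a,(390,285),interpolation=2),cv2.resize(b,(394,285),interpolation=2)]))
E
```

```text
plate corners [[ 0.431 -0.078  0.016]
 [ 0.553 -0.056  0.016]
 [ 0.565 -0.144  0.016]
 [ 0.497 -0.107  0.016]]
stand scene [[0.52241907 0.23872189 0.014     ]] side [[0.52440227 0.25380811 0.014     ]]
[298.6 230.7] [297 227   4   8  16]
[261.  267.5] [259 267   5   2   8]
[231.9 294.7] [230 293   4   4  12]
```

View pics/c0.png

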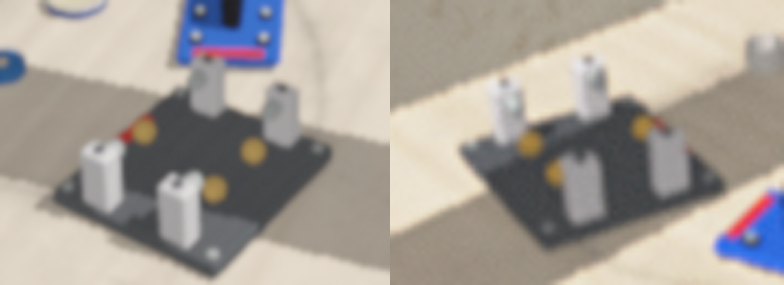

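Request:
step_arm(rotation=[[0,0,0],[0,0,0],[0,0,0],[0,0,0],[0,0,10],[0,0,10],[0,0,10],[0,0,10],[0,0,10],[0,0,10],[0,0,10],[0,0,10],[0,0,0],[0,0,0]], delta_pos=[[-28,-39,0],[-28,-39,0],[-28,-39,0],[-28,-38,0],[0,0,0],[0,0,0],[0,0,0],[0,0,0],[0,0,0],[0,0,0],[0,0,0],[0,0,0],[0,0,20],[0,0,0]], claw=[85,85,85,85,85,85,85,85,85,85,85,85,85,85])

```text
time: 1.9
position: [0.4941, -0.1117, 0.2353]
eef_rot: [-179.9, 0.1, 10.0]
contact_force: [-0.7, -0.3, -0.2]
width: 0.085
gripper_force: 0.0
```

```bash
python3 - <<'E'
from h import *
s,im=snap('wrist','w1.png');print(s['position'],s['eef_rot'],s['joint_positions'].round(1))
print('red',ray('side',[(232,294.5)],.014),'c',ray('side',[(255,308)],.014), proj('wrist',[[.495,-.112,.061]],s))
E
```

```text
[ 0.49413258 -0.11173427  0.23531398] [-1.79936596e+02  1.26583373e-01  1.00124580e+01] [-16.2  17.6 111.3   0.   51.3  63.8]
red [[0.59511    0.23016342 0.014     ]] c [[0.52440227 0.25380811 0.014     ]] [[275.22538036 187.18880493]]
```

View pics/w1.png

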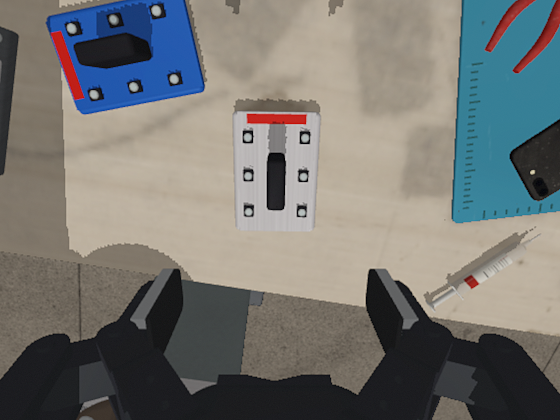

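The plate is centred near px (276,172), red end up. Measuring it by its corners and the handle top, and the stand direction is about -18°.

```bash
python3 - <<'E'
from h import *
s=read_state();im=np.load('pics/w1.png.npy')
h=cv2.cvtColor(im,cv2.COLOR_RGB2HSV)
m=((h[...,1]<22)&(h[...,2]>150)).astype('u1');m[:90]=0;m[250:]=0;m[:,:220]=0;m[:,340:]=0
m|=((((h[...,0]<8)|(h[...,0]>172))&(h[...,1]>120)).astype('u1')*np.pad(np.ones((40,90),'u1'),((100,280),(230,240))))
m=cv2.morphologyEx(m,cv2.MORPH_OPEN,np.ones((5,5)))
c=max(cv2.findContours(m,0,2)[0],key=cv2.contourArea);hu=cv2.convexHull(c)[:,0]
P=ray('wrist',hu,.016,s)[:,:2];r=cv2.minAreaRect((P*1000).astype('f4'));print(r)
d=(im.max(2)<60).astype('u1');d[:100]=0;d[225:]=0;d[:,:262]=0;d[:,:]*=1;d[:,292:]=0
c=max(cv2.findContours(d,0,2)[0],key=cv2.contourArea);print(cv2.boundingRect(c))
x,y,w,hh=cv2.boundingRect(c)
print('top z61',ray('wrist',[(x+w/2-.5,y)],.061,s),ray('wrist',[(x+w/2-.5,y+hh)],.061,s))
E
```

```text
((496.031982421875, -112.36163330078125), (128.4945831298828, 88.36991882324219), 9.221457481384277)
(267, 153, 19, 57)
top z61 [[ 0.52706927 -0.10730321  0.061     ]] [[ 0.47327749 -0.11691456  0.061     ]]
```

Request:
step_arm(rotation=[[0,0,0.7],[0,0,0],[0,0,0],[0,0,0],[0,0,0],[0,0,0],[0,0,0],[0,0,0],[0,0,0],[0,0,0],[0,0,0],[0,0,0],[0,0,0],[0,0,0],[0,0,0]], delta_pos=[[2.8,0.8,20],[0,0,35],[0,0,40],[0,0,40],[0,0,30],[0,0,15],[0,0,4],[0,0,0],[0,0,0],[0,0,0],[0,0,0],[0,0,0],[0,0,0],[0,0,0],[0,0,0]], claw=[85,85,85,85,85,85,85,85,50,30,24,20,15,10,10], grip_force=80)

```text
time: 3.82
position: [0.498, -0.1123, 0.0526]
eef_rot: [180.0, -0.0, 9.3]
contact_force: [-1.0, 0.4, 7.2]
width: 0.017
gripper_force: 77.8
```

Request:
step_arm(rotation=[[0,0,0],[0,0,0],[0,0,0],[0,0,0],[0,0,0],[0,0,0],[0,0,9],[0,0,9],[0,0,9],[0,0,0],[0,0,0],[0,0,0],[0,0,0],[0,0,0],[0,0,0],[0,0,0],[0,0,0],[0,0,0]], delta_pos=[[0,0,-10],[0,0,-30],[0,0,-50],[0,0,-60],[0,0,-50],[0,0,-30],[0,0,0],[0,0,0],[0,0,0],[-2,-20,0],[-2,-30,0],[-2,-35,0],[-2,-35,0],[-3,-30,0],[-3,-24,0],[0,0,0],[0,0,0],[0,0,0]], claw=[10,10,10,10,10,10,10,10,10,10,10,10,10,10,10,10,10,10])

```text
time: 6.08
position: [0.5372, 0.0571, 0.2824]
eef_rot: [180.0, 0.0, -17.7]
contact_force: [-0.1, 0.3, -2.7]
width: 0.0169
gripper_force: 78.5
```

```bash
python3 - <<'E'
from h import *
s,im=snap('wrist','w2.png');print(s['position'],s['eef_rot'],s['joint_positions'].round(1),s['width'],s['contact_force'])
s,im=snap('side','s2.png')
E
```

```text
[0.53723113 0.05707739 0.28240928] [ 1.79991395e+02  5.95556670e-03 -1.77417605e+01] [  2.9  17.2 104.1  -0.   58.7 110.6] 0.01689528093238184 [-0.05621442  0.25613058 -2.74614795]
```

View pics/w2.png

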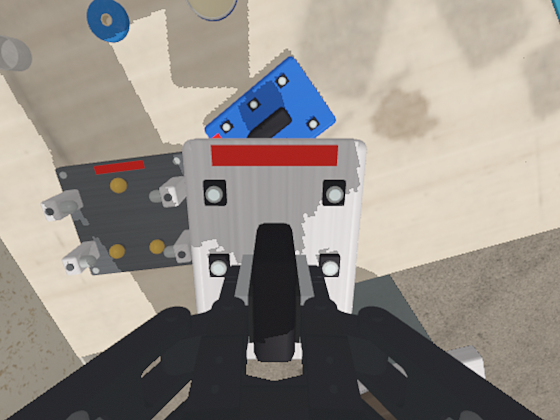

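The stand is at wrist px left: balls near (119,186), (117,251) and (157,247), red stripe at (118,167). The plate is held straight.

```bash
cat > st.py <<'E'
from h import *
from scipy.optimize import least_squares
def balls(im,roi):
    h=cv2.cvtColor(im,cv2.COLOR_RGB2HSV);x0,y0,x1,y1=roi
    m=((h[...,0]>12)&(h[...,0]<28)&(h[...,1]>110)&(h[...,2]>60)).astype('u1')
    k=np.zeros_like(m);k[y0:y1,x0:x1]=1;n,l,st,c=cv2.connectedComponentsWithStats(m*k)
    return [(c[i].round(2),st[i,2:]) for i in range(1,n) if st[i,4]>12]
B=np.array([[48,0,28],[-36,26,28],[-36,-26,28]])/1000
def fit(obs,p0):
    def P(p):
        c,s=np.cos(p[3]),np.sin(p[3]);return B@np.array([[c,s,0],[-s,c,0],[0,0,1]])+p[:3]
    f=lambda p:np.concatenate([((proj(n,P(p),s)-uv)*w).ravel() for n,uv,s,w in obs])
    r=least_squares(f,p0,x_scale=[.01,.01,.01,.1]);print(r.x[:3].round(4),np.degrees(r.x[3]).round(2),r.fun.round(2));return r.x
E
python3 - <<'E'
from st import *
s=read_state()
b=balls(np.load('pics/w2.png.npy'),(60,160,190,275));print(b)
a=balls(np.load('pics/side0.png.npy'),(205,270,305,335));print(a)
a2=balls(np.load('pics/s2.png.npy'),(205,270,305,335));print(a2)
a3=balls(np.load('pics/scene0.png.npy'),(160,170,235,215));print(a3)
w=sorted([x[0] for x in b],key=lambda u:u[0]) 
E
```

```text
[(array([118.  , 184.93]), array([ 17,  15, 205], dtype=int32)), (array([156.51, 246.38]), array([ 15,  14, 168], dtype=int32)), (array([116.5 , 250.92]), array([ 16,  15, 179], dtype=int32))]
[(array([237.36, 293.1 ]), array([ 8,  7, 42], dtype=int32)), (array([274.08, 299.8 ]), array([ 7,  7, 40], dtype=int32)), (array([261.12, 312.63]), array([ 7,  8, 41], dtype=int32))]
[(array([237.36, 293.1 ]), array([ 8,  7, 42], dtype=int32)), (array([274.08, 299.8 ]), array([ 7,  7, 40], dtype=int32)), (array([261.14, 312.55]), array([ 7,  8, 42], dtype=int32))]
[(array([207.21, 183.43]), array([ 4,  5, 14], dtype=int32)), (array([181.71, 187.29]), array([ 4,  5, 17], dtype=int32))]
```

```bash
python3 - <<'E'
from st import *
s=read_state()
w=('wrist',np.array([[118,184.9],[116.5,250.9],[156.5,246.4]]),s,1)
d=('side',np.array([[237.4,293.1],[261.1,312.6],[274.1,299.8]]),None,1)
p=[.53,.25,.005,-.3]
fit([w],p);fit([d],p);x=fit([w,d],p)
# held plate: red stripe mid / edges in the gripper frame
im=np.load('pics/w2.png.npy');h=cv2.cvtColor(im,cv2.COLOR_RGB2HSV)
m=(((h[...,0]<8)|(h[...,0]>172))&(h[...,1]>120)).astype('u1');m[:140]=0;m[175:]=0;m[:,:200]=0;m[:,350:]=0
r=cv2.minAreaRect(np.argwhere(m)[:,::-1].astype('f4'));print(r)
z=s['position'][2]-.045+.010
M=Ro.from_euler('xyz',s['eef_rot'],degrees=True).as_matrix()
print((ray('wrist',[(185,150),(365,150),(212,156),(338,156)],z,s)-s['position'])@M)
E
```

```text
[0.5287 0.2476 0.0008] -10.68 [ 0.02  0.04 -0.08  0.02  0.06 -0.06]
[0.5264 0.2513 0.0051] -10.34 [-0.    0.13 -0.12 -0.07  0.13 -0.06]
[0.5287 0.2472 0.0014] -10.62 [ 0.01  0.05  0.    0.14  0.18  0.    0.02  0.12 -0.39 -0.1  -0.11  0.02]
((274.0, 155.0), (20.0, 126.0), 90.0)
[[ 0.05829675 -0.04230783  0.03499655]
 [ 0.05826921  0.04199102  0.03500178]
 [ 0.05546891 -0.02984285  0.03499736]
 [ 0.05544855  0.02952088  0.03500105]]
```

Request:
step_arm(rotation=[[0,0,-7.1],[0,0,0],[0,0,0],[0,0,0],[0,0,0],[0,0,0],[0,0,0],[0,0,0],[0,0,0],[0,0,0],[0,0,0],[0,0,0],[0,0,0],[0,0,0],[0,0,0]], delta_pos=[[0,0,0],[-5,-20,0],[-7,-33,0],[-8,-35,0],[-8,-35,0],[-8,-33,0],[-7,-29,0],[0,0,0],[0,0,20],[0,0,40],[0,0,40],[0,0,35],[0,0,15],[0,0,0],[0,0,0]], claw=[10,10,10,10,10,10,10,10,10,10,10,10,10,10,10])

```text
time: 8.05
position: [0.5301, 0.2476, 0.1336]
eef_rot: [-179.9, -0.1, -10.6]
contact_force: [0.0, 0.1, -2.7]
width: 0.0167
gripper_force: 78.7
```

```bash
python3 - <<'E'
from h import *
s,im=snap('wrist','w3.png');print(s['position'],s['eef_rot'],s['joint_positions'].round(1),s['width'],s['contact_force'],s['moment'])
a,im2=snap('side','s3.png')
b=cv2.resize(im2[225:345,180:340],(533,400),interpolation=2)
cv2.imwrite('pics/c3.png',cv2.resize(np.hstack([cv2.resize(im,(533,400)),b]),(800,300))[:,:,::-1])
E
```

```text
[0.53006675 0.24758401 0.13359285] [-1.79946591e+02 -8.64450157e-02 -1.06115400e+01] [ 22.1  30.9 106.5  -0.   42.5 122.7] 0.016737599283440426 [ 0.00868413  0.08212262 -2.7086395 ] [-0.03607961 -0.02290966 -0.03578476]
```

View pics/c3.png

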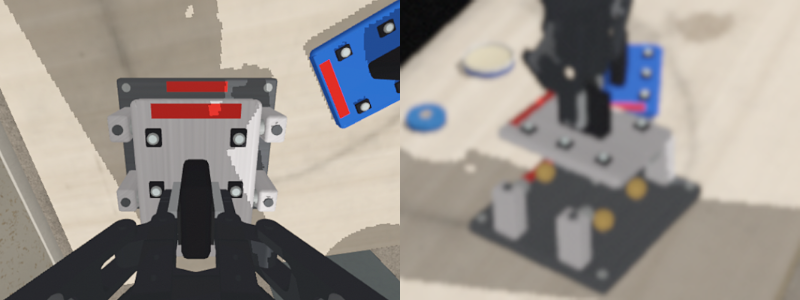

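Request:
step_arm(rotation=[[0,0,0],[0,0,0],[0,0,0],[0,0,0],[0,0,0],[0,0,0],[0,0,0]], delta_pos=[[-0.7,0,8],[0,0,10],[0,0,6],[0,0,3],[0,0,2],[0,0,1],[0,0,0]], claw=[10,10,10,10,10,10,10])

```text
time: 9.02
position: [0.5286, 0.2476, 0.1024]
eef_rot: [-180.0, -0.0, -10.6]
contact_force: [0.7, -0.2, -2.6]
width: 0.0169
gripper_force: 78.7
```

Request:
step_arm(rotation=[[0,0,0],[0,0,0],[0,0,0],[0,0,0]], delta_pos=[[0,0,1],[0,0,1],[0,0,0],[0,0,0]], claw=[10,10,10,10])

```text
time: 9.52
position: [0.5284, 0.2475, 0.1003]
eef_rot: [180.0, 0.0, -10.6]
contact_force: [-0.8, -0.5, -1.2]
width: 0.017
gripper_force: 78.9
```

Request:
step_arm(rotation=[[0,0,0],[0,0,0],[0,0,0],[0,0,0]], delta_pos=[[0,0,1],[0,0,1],[0,0,0],[0,0,0]], claw=[10,10,10,10])

```text
time: 10.02
position: [0.5287, 0.2475, 0.0986]
eef_rot: [180.0, -0.0, -10.6]
contact_force: [-1.0, -4.1, 6.6]
width: 0.0168
gripper_force: 80.0
```

Request:
step_arm(rotation=[[0,0,0],[0,0,0],[0,0,0],[0,0,0]], delta_pos=[[0,0.5,1],[0,0,1],[0,0,0],[0,0,0]], claw=[10,10,10,10])

```text
time: 10.52
position: [0.5292, 0.2473, 0.0969]
eef_rot: [-180.0, -0.1, -10.6]
contact_force: [0.1, -2.7, 7.0]
width: 0.0169
gripper_force: 80.4
```

Request:
step_arm(rotation=[[0,0,0],[0,0,0],[0,0,0],[0,0,0]], delta_pos=[[0,0,1],[0,0,1],[0,0,0],[0,0,0]], claw=[10,10,10,10])

```text
time: 11.02
position: [0.5292, 0.2472, 0.0947]
eef_rot: [-180.0, -0.1, -10.6]
contact_force: [2.3, -3.7, 6.4]
width: 0.0166
gripper_force: 79.9
```

Request:
step_arm(rotation=[[0,0,0],[0,0,0],[0,0,0],[0,0,0]], delta_pos=[[0,0,1],[0,0,1],[0,0,0],[0,0,0]], claw=[10,10,10,10])

```text
time: 11.52
position: [0.5287, 0.2472, 0.0922]
eef_rot: [-180.0, -0.0, -10.6]
contact_force: [4.4, -2.2, -3.0]
width: 0.0173
gripper_force: 78.9
```

Request:
step_arm(rotation=[[0,0,0],[0,0,0],[0,0,0],[0,0,0]], delta_pos=[[0.5,0.3,1],[0,0,0.7],[0,0,0],[0,0,0]], claw=[10,10,10,10])

```text
time: 12.02
position: [0.5286, 0.2467, 0.0903]
eef_rot: [180.0, 0.0, -10.6]
contact_force: [1.0, 1.2, -8.8]
width: 0.0171
gripper_force: 78.1
```

Request:
step_arm(rotation=[[0,0,0],[0,0,0],[0,0,0],[0,0,0]], delta_pos=[[0,0,0.5],[0,0,0.5],[0,0,0],[0,0,0]], claw=[10,10,10,10])

```text
time: 12.52
position: [0.5287, 0.2467, 0.0894]
eef_rot: [180.0, 0.0, -10.6]
contact_force: [0.5, 0.6, -7.2]
width: 0.0168
gripper_force: 78.1
```

Request:
step_arm(rotation=[[0,0,0],[0,0,0],[0,0,0]], delta_pos=[[0,0,0.5],[0,0,0],[0,0,0]], claw=[10,10,10])

```text
time: 12.9
position: [0.5288, 0.2467, 0.089]
eef_rot: [180.0, 0.0, -10.6]
contact_force: [-0.1, 0.5, -7.1]
width: 0.017
gripper_force: 78.1
```

Request:
step_arm(rotation=[[0,0,0],[0,0,0],[0,0,0]], delta_pos=[[0,0,0.5],[0,0,0],[0,0,0]], claw=[10,10,10])

```text
time: 13.28
position: [0.5288, 0.2467, 0.0885]
eef_rot: [180.0, 0.0, -10.6]
contact_force: [-0.1, 0.7, -8.7]
width: 0.0171
gripper_force: 78.1
```

Request:
step_arm(rotation=[[0,0,0],[0,0,0],[0,0,0]], delta_pos=[[0,0,0.5],[0,0,0],[0,0,0]], claw=[10,10,10])

```text
time: 13.65
position: [0.5289, 0.2467, 0.088]
eef_rot: [180.0, -0.0, -10.6]
contact_force: [1.4, 0.7, -9.6]
width: 0.0172
gripper_force: 78.1
```

Request:
step_arm(rotation=[[0,0,0],[0,0,0],[0,0,0]], delta_pos=[[0,0,0.5],[0,0,0],[0,0,0]], claw=[10,10,10])

```text
time: 14.02
position: [0.5289, 0.2467, 0.0876]
eef_rot: [-180.0, -0.0, -10.6]
contact_force: [1.0, 0.4, -7.6]
width: 0.0169
gripper_force: 78.2
```

Request:
step_arm(rotation=[[0,0,0],[0,0,0],[0,0,0]], delta_pos=[[0,0,0.5],[0,0,0],[0,0,0]], claw=[10,10,10])

```text
time: 14.4
position: [0.529, 0.2468, 0.0872]
eef_rot: [-180.0, -0.0, -10.6]
contact_force: [2.3, 0.2, -4.4]
width: 0.0171
gripper_force: 78.6
```

Request:
step_arm(rotation=[[0,0,0],[0,0,0],[0,0,0]], delta_pos=[[0,0,0.5],[0,0,0],[0,0,0]], claw=[10,10,10])

```text
time: 14.78
position: [0.5292, 0.2468, 0.0868]
eef_rot: [-180.0, -0.0, -10.6]
contact_force: [2.3, -0.9, 2.3]
width: 0.0169
gripper_force: 79.5
```

Request:
step_arm(rotation=[[0,0,0],[0,0,0],[0,0,0]], delta_pos=[[0.2,0,0.4],[0,0,0],[0,0,0]], claw=[10,10,10])

```text
time: 15.15
position: [0.5294, 0.2468, 0.0865]
eef_rot: [-180.0, -0.0, -10.6]
contact_force: [2.0, -0.4, 5.9]
width: 0.017
gripper_force: 79.9
```

Request:
step_arm(rotation=[[0,0,0],[0,0,0],[0,0,0]], delta_pos=[[0,0,0.3],[0,0,0],[0,0,0]], claw=[10,10,10])

```text
time: 15.52
position: [0.5295, 0.2468, 0.0864]
eef_rot: [-180.0, -0.1, -10.6]
contact_force: [3.0, -0.5, 7.6]
width: 0.0171
gripper_force: 80.3
```

Request:
step_arm(rotation=[[0,0,0],[0,0,0],[0,0,0]], delta_pos=[[0.2,0,0.4],[0,0,0],[0,0,0]], claw=[10,10,10])

```text
time: 15.9
position: [0.5299, 0.2468, 0.0861]
eef_rot: [-180.0, -0.1, -10.6]
contact_force: [2.3, -2.3, 9.6]
width: 0.0169
gripper_force: 80.6
```

```bash
python3 - <<'E'
from h import *
s,im=snap('wrist','w4.png');print(s['position'],s['contact_force'],s['moment'])
a,im2=snap('side','s4.png')
b=cv2.resize(im2[235:345,190:337],(533,400),interpolation=2)
cv2.imwrite('pics/c4.png',cv2.resize(np.hstack([cv2.resize(im,(533,400)),b]),(800,300))[:,:,::-1])
E
```

```text
[0.5298926  0.24679606 0.0861285 ] [ 2.34223547 -2.30683601  9.62009024] [-0.43012138 -0.15548277 -0.00158179]
```

View pics/c4.png

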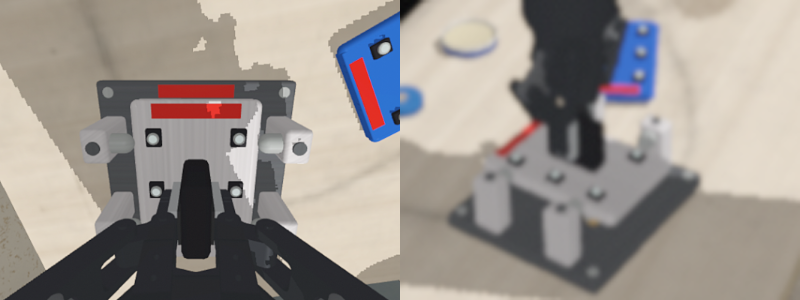

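Request:
step_arm(rotation=[[0,0,0],[0,0,0],[0,0,0]], delta_pos=[[0.5,0.2,0],[0,0,0],[0,0,0]], claw=[10,10,10])

```text
time: 16.38
position: [0.5302, 0.2466, 0.086]
eef_rot: [-180.0, -0.1, -10.6]
contact_force: [0.5, 0.2, 8.2]
width: 0.017
gripper_force: 80.4
```

```bash
python3 - <<'E'
from h import *
s=read_state();print(s['position'],s['eef_rot'],s['contact_force'],s['moment'])
E
```

```text
[0.53018163 0.24660596 0.08603182] [-1.79963470e+02 -5.43657773e-02 -1.06023229e+01] [0.51071206 0.22385892 8.23636623] [ 0.08180956 -0.007725    0.00306056]
```

Request:
step_arm(rotation=[[0,0,0],[0,0,0],[0,0,0]], delta_pos=[[0.1,0,0.4],[0,0,0],[0,0,0]], claw=[10,10,10])

```text
time: 16.75
position: [0.5303, 0.2466, 0.0859]
eef_rot: [-180.0, -0.1, -10.6]
contact_force: [-0.5, -1.1, 14.0]
width: 0.017
gripper_force: 81.2
```

Request:
step_arm(rotation=[[0,0,0],[0,0,0],[0,0,0]], delta_pos=[[0,0,0.3],[0,0,0],[0,0,0]], claw=[10,10,10])

```text
time: 17.12
position: [0.5303, 0.2466, 0.0858]
eef_rot: [-180.0, -0.1, -10.6]
contact_force: [-0.9, -0.1, 19.2]
width: 0.0173
gripper_force: 81.9
```

Request:
step_arm(rotation=[[0,0,0],[0,0,0],[0,0,0],[0,0,0],[0,0,0]], delta_pos=[[0,0,-0.15],[0,0,0],[0,0,0],[0,0,0],[0,0,0]], claw=[10,10,10,10,10])

```text
time: 17.75
position: [0.5303, 0.2466, 0.0859]
eef_rot: [-180.0, -0.1, -10.6]
contact_force: [-0.6, -0.8, 15.8]
width: 0.017
gripper_force: 81.6
```

Request:
step_arm(rotation=[[0,0,0],[0,0,0],[0,0,0],[0,0,0]], delta_pos=[[0,0,-0.3],[0,0,-0.3],[0,0,-0.2],[0,0,0]], claw=[10,10,10,10])

```text
time: 18.25
position: [0.5303, 0.2466, 0.086]
eef_rot: [-180.0, -0.0, -10.6]
contact_force: [2.3, 1.4, 6.2]
width: 0.0171
gripper_force: 80.1
```

Request:
step_arm(rotation=[[0,0,0],[0,0,0],[0,0,0],[0,0,0],[0,0,0],[0,0,0]], delta_pos=[[0,0,-0.2],[0,0,0],[0,0,0],[0,0,0],[0,0,0],[0,0,0]], claw=[10,18,22,30,40,40], grip_force=20)

```text
time: 19.0
position: [0.5297, 0.2463, 0.0859]
eef_rot: [180.0, 0.0, -10.6]
contact_force: [-0.1, -0.3, 0.6]
width: 0.04
gripper_force: 0.0
```

Request:
step_arm(rotation=[[0,0,0],[0,0,0],[0,0,0],[0,0,0],[0,0,0],[0,0,0]], delta_pos=[[0,0,-10],[0,0,-30],[0,0,-40],[0,0,-40],[0,0,-20],[0,0,0]], claw=[40,40,40,40,40,40])

```text
time: 19.75
position: [0.5307, 0.2467, 0.2282]
eef_rot: [-179.9, -0.2, -10.6]
contact_force: [-0.4, 0.6, -0.3]
width: 0.0401
gripper_force: 0.0
```

```bash
python3 - <<'E'
from h import *
s,im=snap('wrist','w5.png');print(s['position'],s['contact_force'],s['width'])
a,im2=snap('side','s5.png')
b=cv2.resize(im2[235:345,190:337],(533,400),interpolation=2)
cv2.imwrite('pics/c5.png',cv2.resize(np.hstack([cv2.resize(im,(533,400)),b]),(800,300))[:,:,::-1])
E
```

```text
[0.53066015 0.24671605 0.22815251] [-0.43447115  0.57302667 -0.2967231 ] 0.04009128297446888
```

View pics/c5.png

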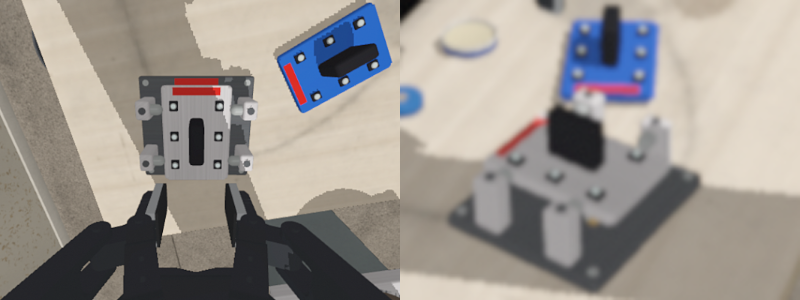

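The plate sits level and centred between the noses, red end to red end, and the gripper is clear of it.

```bash
python3 -c "
from plant import *
print(sign_off())"
```

```text
the job is handed in; nothing more can be done
None
```

The plate is home on the three-ball stand, red end to red end, and I've let go and handed the job in at about 20 s; the bedding push held at 14–19 N (about 16 N at its end) for over half a second, and the highest reading was 19.2 N.

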